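Index the swivel fixture and load the phone frame under its bridge

TASK

Turn the swivel fixture by its upright fin, click by click, until its open mouth faces the loading lane, and let it rest in that click. Then push the stripped phone frame along the lane and under the fixture's bridge until you feel it seat against the end stop with a gentle push of a few newtons; leave it lying flat against the stop, the fixture still in its click, and do not disturb the other things on the desk.

Things in the scene. Friction and masses are not known exactly. Their poses are not given: they have to be found in the camera images.
- station: Fixed base: dark steel plate 8 mm thick (disc 192 mm across, with a tongue 112 mm wide reaching y = -302 mm) that carries the swivelling fixture and the loading lane. Origin on the vertical swivel axis, at desk level. The lane lies along its y axis, on the -y side; the frame is pushed along +y.
- lane_end (a point): Fixture-side end of the aluminium loading lane, middle of its floor, at station y = -90 mm, 39 mm above the desk. Floor 84 mm wide, from station y = -292 (rear, open, no wall) to -88 mm. Two side rails, inner width 66 mm, 7 mm high, 6 mm thick, from y = -230 to -90 mm. Axes as the station's.
- swivel (a joint): Angle of the fixture on the station, rad, growing anticlockwise from above; 0 and 6.283 are the same place: mouth facing the lane. Starts 105 to 255 degrees off. A sprung ball gives 24 clicks, 0.2618 rad apart, one exactly at 0; let go between clicks it jumps to the nearer. A click takes up to about 0.4 N m. Turns either way (-1.6 to 7.9).
- fin (a point): Centre of the upright black fin by which the fixture is turned, on the swivel axis on top of the bridge. 12 mm thick (x), 56 mm long (y), from 60 to 92 mm above the desk; its foot, up to 63 mm, is 20 mm thick. Axes are the fixture's: mouth towards -y, end stop at +y; at joint 0 they agree with the station's.
- bridge_underside (a point): Middle of the underside of the aluminium bridge, 52 mm above the desk, on the swivel axis; axes as the fin's. Bridge 104 mm wide (x), 36 mm deep (y), 8 mm thick, 14 mm above the round fixture plate (170 mm across, top 38 mm above the desk). Black rails on the plate: inner width 65.5 mm, 8 mm high, y = -72 to 72 mm, flared at the mouth.
- stop_face (a point): Middle of the end stop's inner face on the fixture (black bar 46 mm wide, 10 mm high), 68.5 mm from the swivel axis along the fixture's +y, 42 mm above the desk; axes as the fin's. Rigid: pressing the frame on the fixture with more than 45 N spoils the job.
- phone: Stripped dark phone frame, 62 mm wide (x), 135 mm long (y), 8 to 10 mm thick, 40 to 90 g, lying loose in the lane, long side along it. Origin at the centre of its underside. Home, its front end touches the end stop and its centre is 1 mm past the swivel axis. Slides with under 2 N.
- spudger: Bystander: thin black pry stick 145 mm long, 12 mm wide, beside the lane. Origin at the centre of its underside.
- paste_tub: Bystander: low round cream tub with ribbed lid, 45 mm diameter, 16 mm high, beside the lane. Origin at the centre of its underside.
- cutters: Bystander: side cutters with orange handles, 117 x 49 x 12 mm, beside the fixture, on the far side from the robot. Origin at the centre of their underside.
Things that resemble listed ones, but are neither listed nor needed, are in the scene too. Leave any blue look-alike of the phone alone.

How it is judged:
By the outcome, as a careful person would: the job done as asked, in the order asked, and still so for the second after the job is handed in, with the robot touching nothing.
It also fails if it takes over 72 s, if anything falls off the work surface, if the arm or the gripper's body presses on something with over 40 N, if the wrist force passes 120 N, or if a joint passes its speed limit or range.

ROBOT

A 7-joint arm with a two-finger parallel gripper is mounted at the origin on a cart in front of the work surface, level with it; the furniture and walls round the work are solid. World frame = base frame: x ahead of the robot, y to its left, z up, the work surface at z = 0. Lengths are in m, angles in rad, forces in N, time in s.
With the tool pointing down it reaches from about 0.425 to 0.875 m from the base axis. Payload 4.7 kg.
Tool frame: the origin (TCP) lies between the finger pads; the fingertips stand 14 mm ahead of it and the grasp point (between the pads) lies 5 mm behind it; z points along the fingers, y is the line along which they close (so a half turn about z gives the same grasp; the last joint's range is limited). The gripper opens to 87 mm and grips with 3 to 60 N. Pads are 19 mm wide; open, the fingers measure 117 mm over their backs; the gripper's body (75 mm by 190 mm) begins 51 mm behind the grasp point.
Start: joints at [-1.296, 0.321, -0.07, 1.45, 0.023, 1.371, -0.057], TCP at [0.168, 0.628, 0.237] pointing down, gripper open.
Joint ranges: [-2.86, 2.86], [-0.3, 2.09], [-1.38, 1.24], [0.06, 2.45], [-1.56, 4.7], [0.09, 2.05], [-2.69, 2.69]. Speed limits (rad/s): [2.57, 2.57, 3.14, 3.14, 3.14, 3.14, 3.14].

INTERFACE

Orientations are given as a rotation vector (axis times angle).
In Python, from bench import get_state, get_image, camera_params, close_job gives the robot as it stands. The module is installed in compiled form; this text tells all that it offers.
- The arm moves only by the tool arm_command, never from a script. Its argument "motion" is a list of rows, each a list of 5 numbers: the finger opening in mm, from 0 to 87, then the shift along the tool's x, y, z in mm, then the turn about the tool's z in degrees. In form: [[gripper, x, y, z, spin], ...]. A call has 1 to 5 rows; each row is the pose to reach, as a shift and turn from the pose commanded when the call began, along the tool's axes at that moment; what a row does not reach only later rows make up. A row lasts 1/12 s, in which the tool goes at most 41.7 mm and 7.16 degrees, less where a joint would pass 70% of its speed; a pose out of reach is approached as far as the arm can. A call with a gripper value outside its range is refused whole. The fingers move at their own pace and stop on an object; "newtons" is the grip in N (left out, the last holds). Time passes only in rows, so rows that repeat a pose let the fingers close. It gives the time, the measured TCP pose, the force, the opening and the grip force at its end, in the units of the state.
- get_state(): the state, without advancing time (a new reading comes with each control period).
- get_image(name): name is "scene" or "top"; returns (picture, depth): 400x640x3 uint8, red, green, blue; 400x640 float32, m along the optical axis (not along the pixel's ray), 0 where there is no reading.
- camera_params(name): a dict with "intrinsics" (3x3 intrinsics, pixels), "extrinsics" (4x4, takes a point from camera to world coordinates). Camera axes: x right, y down, z forward; pixel columns grow to the right and rows downward; lengths in m; the calibration is good to about 2 mm. A picture is of the moment at which its call begins. camera_params takes no time and is no camera call.
- close_job(): hands the job in; it is judged then, once.
The state is a dict: "time": time; "joint_positions": joint angles; "qd": joint speeds; "joint_torque": joint torques, N m; "position": TCP position; "tool_rot": TCP orientation; "ft_force": force on the tool from outside, world axes, zero at the start; "torque": the same for the moment, N m; "grip_width": opening from 0.0 (shut) to 1.0 (fully open); "grip_force": force on a finger pad.
Only numpy, scipy, OpenCV 4.12 (cv2) and the standard library are available. Lean on these libraries where they do the work, as an engineer would, in place of code of your own. Each camera call takes 0.05 s, during which the arm holds its last target. There are 200 camera calls.

## Working session

There is one attempt and no reset: what is moved stays moved. The work goes in short steps, Python scripts to look and compute and a tool call to move; the robot and the scene stay as the last step left them, time stands still between calls to the robot, and variables do not carry over. Pictures are saved under pics/ and viewed, at most 10 in all, crops included, and the job is handed in when it is done.

Besides the shell and the picture viewer there is one more tool, called after "Emit:" by a JSON object that holds its "name" and its "arguments". arm_command: Moves the arm, as the interface text tells. Its arguments: {"type":"object","properties":{"motion":{"type":"array"},"newtons":{"type":"number"}},"required":["motion"]}

```bash
mkdir -p pics
cat > h.py <<'E'
import numpy as np, cv2
from bench import get_state, get_image, camera_params
def snap(n,f):
    p,d=get_image(n); cv2.imwrite(f'pics/{f}.png',p[:,:,::-1]); np.save(f'pics/{f}.npy',d); return p,d
def pt(n,d,u,v,z=None):
    c=camera_params(n);K=c['intrinsics'];T=np.array(c['extrinsics'])
    r=np.linalg.inv(K)@np.array([u,v,1.])
    if z is None:
        w=np.median(d[int(v)-1:int(v)+2,int(u)-1:int(u)+2]); return T[:3,:3]@(r*w)+T[:3,3]
    R=T[:3,:3]@r; return T[:3,3]+R*(z-T[2,3])/R[2]
E
python3 - <<'E'
from h import *
snap('top','t0');snap('scene','s0')
s=get_state();print(s['position'],s['tool_rot'],s['time'],camera_params('top'))
E
```

```text
[0.16753939 0.62753289 0.23553588] [-4.08466156e-01 -3.11478585e+00  2.81561539e-03] 0.1 {'intrinsics': array([[414.11835357,   0.        , 313.6287268 ],
       [  0.        , 414.11835357, 194.44754139],
       [  0.        ,   0.        ,   1.        ]]), 'extrinsics': array([[-0.02015913, -0.99283621,  0.11777042,  0.37717737],
       [-0.99924584,  0.02391776,  0.03058914,  0.05780524],
       [-0.03318681, -0.11706495, -0.99256961,  1.15207274],
       [ 0.        ,  0.        ,  0.        ,  1.        ]])}
```

View pics/t0.png

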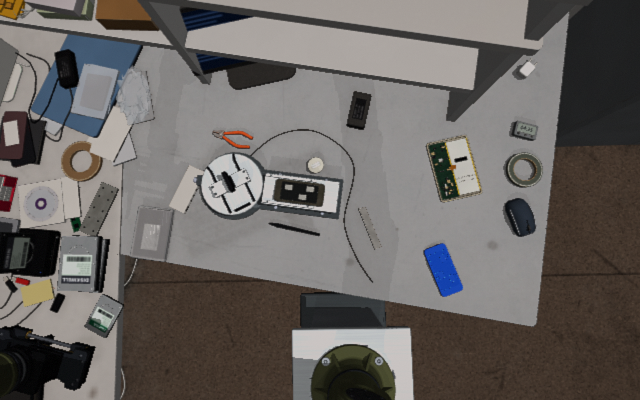

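View pics/s0.png

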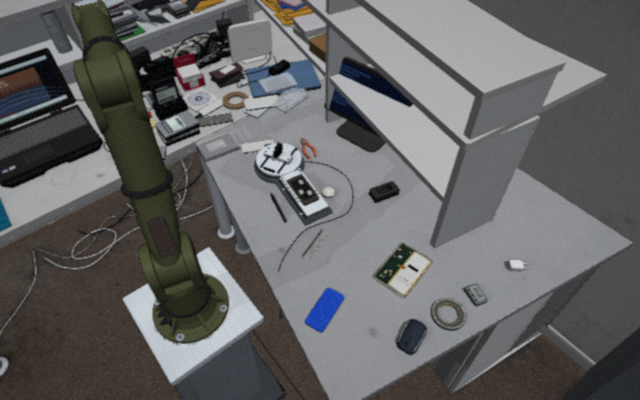

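The top view shows the fixture at (231,184), the lane running right to about (341,197), the dark phone in it at (298,190), the tub at (315,165), the spudger at (294,229) and the cutters at (233,138). Phone candidates are the dark frame in the lane (298,190), the blue look-alike (443,270) and the black box (358,110). I choose the one in the lane and check it in a crop.

Run:
```python
from h import *
p=cv2.imread('pics/t0.png')
cv2.imwrite('pics/c0.png',cv2.resize(p[130:240,190:350],None,fx=5,fy=5,interpolation=cv2.INTER_CUBIC))
```

```text
(no output)
```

View pics/c0.png

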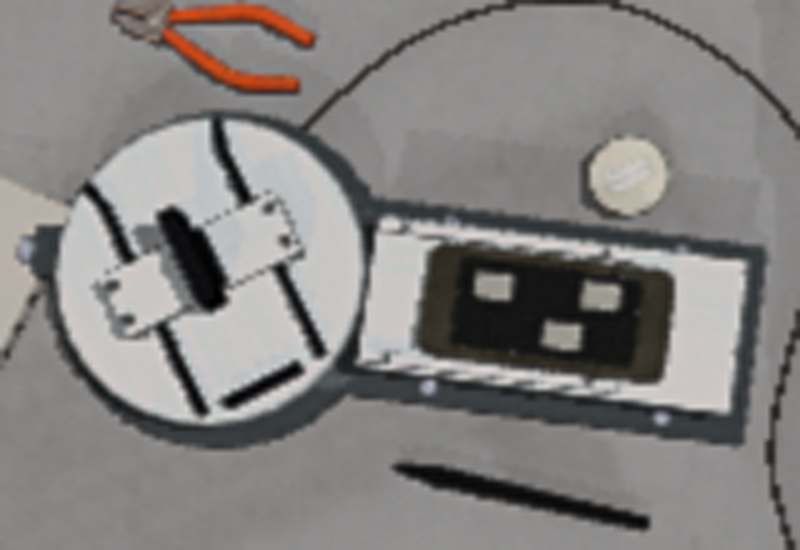

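The crop shows the dark frame with pale patches lying in the lane, at crop (547,313). The fixture's mouth flare is up-left at (150,152) and the stop is at (262,385). The fin runs from (172,212) to (213,305).

Run:
```python
from h import *
d=np.load('pics/t0.npy')
def q(x,y,z): return pt('top',d,190+(x+.5)/5-.5,130+(y+.5)/5-.5,z)
P={'fin_a':(172,212,.092),'fin_b':(213,305,.092),'stop_l':(225,403,.048),'stop_r':(302,367,.048),
'tong_t':(765,248,.008),'tong_b':(742,442,.008),'floor_t':(750,262,.039),'floor_b':(728,412,.039),'plate_l':(58,270,.038),'plate_r':(365,270,.038),'plate_t':(212,117,.038),'plate_b':(212,424,.038),
'ph_fl':(428,300,.048),'ph_rr':(672,327,.048),'ph_t':(560,255,.048),'ph_b':(540,370,.048),'flare1':(218,122,.046),'flare2':(88,186,.046),'tub':(628,176,.016),'sp1':(395,467,.005),'sp2':(648,523,.005)}
W={k:q(*v) for k,v in P.items()}
for k,w in W.items(): print(k,w.round(4))
for x,y in ((700,340),(192,258),(540,300),(300,300)): print(pt('top',d,190+x/5,130+y/5).round(4))
c=(W['plate_l']+W['plate_r'])/2;c2=(W['plate_t']+W['plate_b'])/2
print(c,c2)
rear=(W['tong_t']+W['tong_b'])/2; rf=(W['floor_t']+W['floor_b'])/2
for r in (rear,rf):
  v=c-r; print('lane dist',np.hypot(*v[:2]),'dir',np.degrees(np.arctan2(v[1],v[0])))
f=W['fin_a']-W['fin_b'];print('fin dir',np.degrees(np.arctan2(f[1],f[0])),np.hypot(*f[:2]),(W['fin_a']+W['fin_b'])/2)
s=W['stop_l']-W['stop_r'];print('stop',np.degrees(np.arctan2(s[1],s[0])))
sm=(W['stop_l']+W['stop_r'])/2-c;print('stop dir',np.degrees(np.arctan2(sm[1],sm[0])),np.hypot(*sm[:2]))
from scipy.spatial.transform import Rotation as R
print(R.from_rotvec(get_state()['tool_rot']).as_matrix().round(3))
```

```text
fin_a [0.5677 0.3237 0.092 ]
fin_b [0.5181 0.302  0.092 ]
stop_l [0.4706 0.3054 0.048 ]
stop_r [0.4891 0.2637 0.048 ]
tong_t [0.5538 0.0114 0.008 ]
tong_b [0.4459 0.0271 0.008 ]
floor_t [0.5415 0.021  0.039 ]
floor_b [0.4603 0.035  0.039 ]
plate_l [0.5468 0.4001 0.038 ]
plate_r [0.5425 0.2309 0.038 ]
plate_t [0.63   0.3153 0.038 ]
plate_b [0.4602 0.3147 0.038 ]
ph_fl [0.5238 0.1953 0.048 ]
ph_rr [0.506 0.064 0.048]
ph_t [0.5466 0.1235 0.048 ]
ph_b [0.4845 0.1353 0.048 ]
flare1 [0.6253 0.3101 0.046 ]
flare2 [0.5916 0.3816 0.046 ]
tub [0.5951 0.0868 0.016 ]
sp1 [0.4364 0.2199 0.005 ]
sp2 [0.4025 0.08   0.005 ]
[0.4985 0.0481 0.039 ]
[0.5422 0.3123 0.0908]
[0.5213 0.1337 0.0477]
[0.5252 0.2647 0.0422]
[0.54464782 0.31548963 0.038     ] [0.54510867 0.31500375 0.038     ]
lane dist 0.2996135092144686 dir 81.3973633003454
lane dist 0.29079451709354637 dir 81.35231695715788
fin dir 23.677803971188624 0.054123713912317864 [0.5429072  0.31282368 0.092     ]
stop 113.91089193855768
stop dir -154.48435449477296 0.0717765897850569
[[-0.966  0.258 -0.   ]
 [ 0.258  0.966 -0.002]
 [-0.    -0.002 -1.   ]]
```

Emit:
{"name": "arm_command", "arguments": {"motion": [[87,-37,-17,0,0],[87,-74,-34,0,0],[87,-111,-51,0,0],[87,-148,-69,0,0],[87,-185,-86,0,0]], "newtons": 45}}

```text
time: 0.52
position: [0.3253, 0.4954, 0.2362]
tool_rot: [-0.408, -3.115, 0.001]
ft_force: [0.1, 0.5, 0.0]
grip_width: 1.002
grip_force: 0.0
```

Emit:
{"name": "arm_command", "arguments": {"motion": [[87,-37,-17,0,0],[87,-74,-34,0,0],[87,-111,-51,0,0],[87,-148,-69,0,0],[87,-185,-86,0,0]]}}

```text
time: 0.93
position: [0.4818, 0.3647, 0.2363]
tool_rot: [-0.408, -3.115, 0.0]
ft_force: [0.9, 0.1, 0.3]
grip_width: 1.001
grip_force: 0.0
```

Emit:
{"name": "arm_command", "arguments": {"motion": [[87,-25,-11,10,-7],[87,-50,-22,20,-14],[87,-74,-34,30,-21],[87,-74,-34,40,-28],[87,-74,-34,50,-35]]}}

```text
time: 1.35
position: [0.5451, 0.3117, 0.1854]
tool_rot: [0.549, -3.093, 0.002]
ft_force: [-0.6, 1.1, 0.2]
grip_width: 0.997
grip_force: 0.0
```

Emit:
{"name": "arm_command", "arguments": {"motion": [[87,0,0,0,-1.4],[87,0,0,0,-1.4],[87,0,0,0,-1.4]]}}

```text
time: 1.6
position: [0.5434, 0.315, 0.187]
tool_rot: [-0.582, 3.087, 0.0]
ft_force: [-0.1, -0.4, 0.3]
grip_width: 1.005
grip_force: 0.0
```

Emit:
{"name": "arm_command", "arguments": {"motion": [[87,0,0,25,0],[87,0,0,50,0],[87,0,0,75,0],[87,0,0,95,0],[87,0,0,107,0]]}}

```text
time: 2.02
position: [0.5424, 0.3147, 0.0779]
tool_rot: [0.583, -3.085, 0.001]
ft_force: [0.3, -0.6, 0.5]
grip_width: 0.999
grip_force: 0.0
```

Emit:
{"name": "arm_command", "arguments": {"motion": [[20,0,0,0,0],[20,0,0,0,0],[20,0,0,0,0],[20,0,0,0,0],[20,0,0,0,0]]}}

```text
time: 2.43
position: [0.5444, 0.3151, 0.0812]
tool_rot: [-0.584, 3.084, 0.002]
ft_force: [1.4, 0.6, -0.3]
grip_width: 0.707
grip_force: 0.0
```

Run:
```python
from h import *
p,d=snap('scene','s1'); 
cv2.imwrite('pics/c1.png',cv2.resize(p[110:230,220:350,::-1],None,fx=4.6,fy=4.6,interpolation=cv2.INTER_CUBIC))
s=get_state();print(s)
```

```text
{'time': 2.4833, 'joint_positions': array([-0.67471765,  0.38969766,  0.13282605,  1.68743155, -0.05768058,
        1.06597922,  1.42116206]), 'qd': array([-5.25751671e-05,  5.18898221e-03, -5.46852184e-05,  5.81807406e-03,
        3.23737236e-04, -2.05237877e-04, -1.06785824e-03]), 'joint_torque': array([-3.00248328e-02, -4.89507973e+01,  1.97901718e+00, -2.79260463e+01,
        3.17395432e-02,  7.02730590e-02, -2.60291119e-03]), 'position': array([0.54421498, 0.31498486, 0.08093979]), 'tool_rot': array([-5.84145205e-01,  3.08468596e+00,  1.49121076e-03]), 'ft_force': array([0.26633722, 0.35344976, 0.1128596 ]), 'torque': array([0.03167645, 0.00221035, 0.00734684]), 'grip_force': 0.0, 'grip_width': 0.659786901518023}
```

View pics/c1.png

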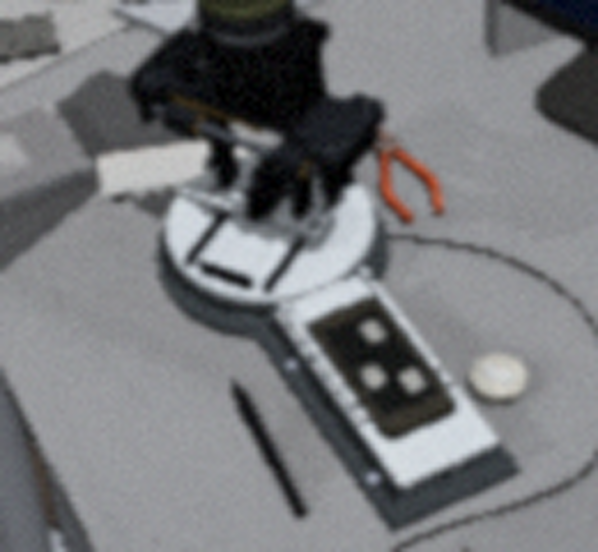

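The fingers straddle the fin at crop (275,190). The lane, phone, tub and cutters are untouched. I'll close on the fin.

Emit:
{"name": "arm_command", "arguments": {"motion": [[4,0,0,0,0],[4,0,0,0,0],[4,0,0,0,0],[4,0,0,0,0],[4,0,0,0,0]], "newtons": 45}}

```text
time: 2.9
position: [0.5435, 0.3145, 0.0796]
tool_rot: [-0.585, 3.087, 0.0]
ft_force: [-0.2, -0.9, 0.3]
grip_width: 0.278
grip_force: 0.0
```

Emit:
{"name": "arm_command", "arguments": {"motion": [[4,0,0,0,0],[4,0,0,0,0],[4,0,0,0,0],[4,0,0,0,0],[4,0,0,0,0]]}}

```text
time: 3.32
position: [0.5435, 0.3143, 0.0795]
tool_rot: [0.584, -3.087, 0.0]
ft_force: [-0.9, -0.8, -1.0]
grip_width: 0.136
grip_force: 45.0
```

Emit:
{"name": "arm_command", "arguments": {"motion": [[4,0,0,0,0],[4,0,0,0,0],[4,0,0,0,0],[4,0,0,0,0]]}}

```text
time: 3.65
position: [0.5435, 0.3143, 0.0795]
tool_rot: [0.584, -3.087, 0.0]
ft_force: [-1.1, -1.6, 0.3]
grip_width: 0.132
grip_force: 45.0
```

Emit:
{"name": "arm_command", "arguments": {"motion": [[4,0,0,0,5],[4,0,0,0,10],[4,0,0,0,15],[4,0,0,0,15]]}}

```text
time: 3.98
position: [0.5442, 0.3147, 0.0796]
tool_rot: [-0.181, 3.134, -0.002]
ft_force: [1.5, -2.2, -2.1]
grip_width: 0.171
grip_force: 54.5
```

```bash
python3 -c "
from h import *
s=get_state();print(s['torque'],s['ft_force'],s['grip_width'],s['tool_rot'])"
```

```text
[-0.1484016  -0.52825199  1.447572  ] [ 1.5315701  -2.20892473 -2.06873897] 0.17050614783740284 [-1.81285240e-01  3.13405234e+00 -1.60398231e-03]
```

Emit:
{"name": "arm_command", "arguments": {"motion": [[4,0,0,0,0],[4,0,0,0,0]]}}

```text
time: 4.15
position: [0.5442, 0.3147, 0.0796]
tool_rot: [-0.184, 3.134, -0.0]
ft_force: [3.3, -1.1, -1.9]
grip_width: 0.169
grip_force: 54.4
```

Run:
```python
from h import *
s=get_state();print(s['torque'],s['ft_force'],s['grip_width'],s['grip_force'],s['tool_rot'])
p,d=snap('top','t1')
cv2.imwrite('pics/c2.png',cv2.resize(p[130:240,190:290],None,fx=5,fy=5,interpolation=cv2.INTER_CUBIC)[:,:,::-1])
```

```text
[-0.08796988 -0.82132662  1.42219441] [ 3.33536351 -1.12322527 -1.93192609] 0.16857088716369256 54.37908634543419 [-1.83556173e-01  3.13440408e+00 -3.66572745e-04]
```

View pics/c2.png

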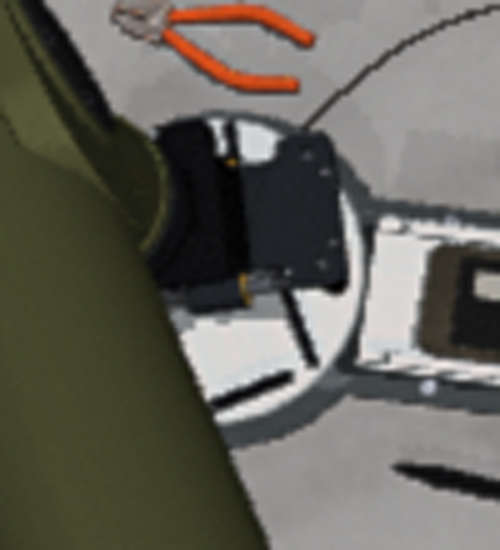

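The crop shows the stop bar, now (215,403)–(292,377), turned about 6° clockwise. The fixture is short of the click crest and lags the tool by about 9°. I'll grip at 60 N and go on.

Emit:
{"name": "arm_command", "arguments": {"motion": [[4,0,0,0,0],[4,0,0,0,2],[4,0,0,0,4],[4,0,0,0,4]], "newtons": 60}}

```text
time: 4.53
position: [0.5439, 0.3153, 0.0795]
tool_rot: [-0.067, 3.14, 0.002]
ft_force: [5.1, 2.1, -5.2]
grip_width: 0.134
grip_force: 61.1
```

```bash
cat > st.py <<'E'
from h import *
s=get_state();w=s['tool_rot'];a=2*np.degrees(np.arctan2(w[1],w[0]))-90
print(s['torque'],s['ft_force'],s['grip_width']*87,s['grip_force'],'tool y deg',(a+180)%360-180,'q7',s['joint_positions'][6],s['time'],s['position'])
E
python3 st.py
```

```text
[ 0.34762473 -1.0705253   1.02477818] [ 5.08179965  2.09053324 -5.21721662] 11.656043263453693 61.072296070778975 tool y deg 92.44552750336959 q7 1.1077202876866834 4.5333 [0.54390313 0.31525118 0.07949706]
```

Emit:
{"name": "arm_command", "arguments": {"motion": [[4,0,0,0,4],[4,0,0,0,8],[4,0,0,0,12],[4,0,0,0,15],[4,0,0,0,15]]}}

```text
time: 4.95
position: [0.5432, 0.316, 0.0795]
tool_rot: [-0.342, -3.123, -0.003]
ft_force: [4.9, 3.6, -4.8]
grip_width: 0.136
grip_force: 60.9
```

```bash
python3 st.py
```

```text
[ 0.6301089  -0.67113098  0.97486171] [ 4.85497492  3.64562226 -4.83399691] 11.845370817988085 60.86105605645571 tool y deg 77.50104929917018 q7 0.8608859103210512 4.95 [0.54324677 0.31603335 0.07952078]
```

Holding well now; carry on (86° left).

Emit:
{"name": "arm_command", "arguments": {"motion": [[4,0,0,0,5],[4,0,0,0,10],[4,0,0,0,15],[4,0,0,0,20],[4,0,0,0,25]]}}

```text
time: 5.37
position: [0.5429, 0.3174, 0.0796]
tool_rot: [-1.007, -2.975, -0.005]
ft_force: [6.4, 8.0, -8.9]
grip_width: 0.152
grip_force: 64.9
```

Emit:
{"name": "arm_command", "arguments": {"motion": [[4,0,0,0,5],[4,0,0,0,10],[4,0,0,0,15],[4,0,0,0,20],[4,0,0,0,20]]}}

```text
time: 5.78
position: [0.5441, 0.3188, 0.0796]
tool_rot: [1.51, 2.754, 0.011]
ft_force: [7.9, 8.8, -9.4]
grip_width: 0.14
grip_force: 61.0
```

```bash
python3 st.py
```

```text
[ 1.73710675 -1.43548067  1.02247069] [ 7.92161813  8.77629269 -9.37173119] 12.13881268258329 60.9710081461526 tool y deg 32.52115508526839 q7 0.12121926074045557 5.7833 [0.54413364 0.31879549 0.07957814]
```

Emit:
{"name": "arm_command", "arguments": {"motion": [[4,0,0,0,5],[4,0,0,0,10],[4,0,0,0,15],[4,0,0,0,20],[4,0,0,0,25]]}}

```text
time: 6.2
position: [0.5461, 0.3195, 0.0796]
tool_rot: [-2.077, -2.357, -0.018]
ft_force: [13.4, 12.6, -15.4]
grip_width: 0.141
grip_force: 60.4
```

Emit:
{"name": "arm_command", "arguments": {"motion": [[4,0,0,0,5],[4,0,0,0,10],[4,0,0,0,15],[4,0,0,0,16],[4,0,0,0,16]]}}

```text
time: 6.62
position: [0.5471, 0.3194, 0.0795]
tool_rot: [-2.381, -2.05, -0.02]
ft_force: [16.1, 12.3, -16.2]
grip_width: 0.136
grip_force: 60.1
```

```bash
python3 st.py
```

```text
[ 2.41915975 -3.0341591  -0.18703469] [ 16.07618774  12.31611589 -16.24081226] 11.799647908409144 60.06646301597357 tool y deg -8.551607678628159 q7 -0.5471580324905899 6.6167 [0.54710762 0.31940078 0.07954895]
```

Emit:
{"name": "arm_command", "arguments": {"motion": [[60,0,0,0,0],[60,0,0,0,0],[60,0,0,0,0],[60,0,0,0,0],[60,0,0,0,0]]}}

```text
time: 7.03
position: [0.5429, 0.3142, 0.0795]
tool_rot: [-2.38, -2.049, 0.002]
ft_force: [1.2, 0.2, 0.2]
grip_width: 0.425
grip_force: 0.0
```

Emit:
{"name": "arm_command", "arguments": {"motion": [[60,0,0,0,0],[60,0,0,0,0],[60,0,0,-20,0],[60,0,0,-50,0],[60,0,0,-80,0]]}}

```text
time: 7.45
position: [0.5425, 0.3139, 0.1595]
tool_rot: [-2.381, -2.05, 0.005]
ft_force: [0.8, 0.2, -0.3]
grip_width: 0.675
grip_force: 0.0
```

```bash
python3 st.py; python3 -c "
from h import *
s=get_state();print(R.from_rotvec(s['tool_rot']).as_matrix().round(3)) if 0 else print(cv2.Rodrigues(s['tool_rot'])[0].round(3))"
```

```text
[-0.06203242  0.03746001 -0.03165519] [ 0.7966389   0.24341518 -0.34368504] 58.727584458508055 0.0 tool y deg -8.549373898774263 q7 -0.5787049049732159 7.45 [0.542542   0.31392634 0.15947852]
[[ 0.149  0.989 -0.002]
 [ 0.989 -0.149 -0.002]
 [-0.002 -0.002 -1.   ]]
```

Emit:
{"name": "arm_command", "arguments": {"motion": [[0,-30,0,-20,0],[0,-60,0,-20,0],[0,-95,0,-20,0],[0,-130,0,-20,0],[0,-165,0,-20,0]], "newtons": 30}}

```text
time: 7.87
position: [0.5184, 0.1499, 0.1798]
tool_rot: [-2.38, -2.05, -0.001]
ft_force: [-0.0, -0.2, -1.3]
grip_width: 0.395
grip_force: 0.0
```

Emit:
{"name": "arm_command", "arguments": {"motion": [[0,-30,0,0,0],[0,-65,0,0,0],[0,-100,0,0,0],[0,-125,0,0,0],[0,-125,0,0,0]]}}

```text
time: 8.28
position: [0.4996, 0.021, 0.18]
tool_rot: [2.389, 2.039, -0.001]
ft_force: [-0.3, -0.5, 0.7]
grip_width: 0.041
grip_force: 0.0
```

```bash
python3 st.py
python3 - <<'E'
from h import *
p,d=snap('top','t2')
cv2.imwrite('pics/c3.png',cv2.resize(p[130:240,190:350],None,fx=5,fy=5,interpolation=cv2.INTER_CUBIC)[:,:,::-1])
E
```

```text
[-0.14398416  0.06519227 -0.01500669] [-0.27366899 -0.54455846  0.66593753] 3.53867788099691 0.0 tool y deg -9.050206841812098 q7 -0.2289016978525512 8.2833 [0.49955937 0.02102378 0.17995113]
```

View pics/c3.png

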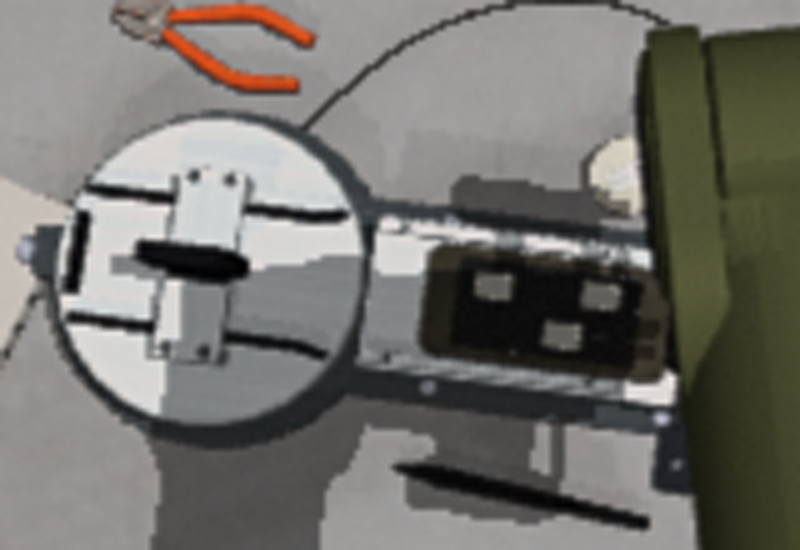

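The crop shows the mouth flare facing the lane at (335,285), the stop at (77,252) on the far side and the fin in line with the lane. The phone has not moved. Next I lower the closed fingers behind it.

Emit:
{"name": "arm_command", "arguments": {"motion": [[0,4,1,35,0.5],[0,8,1,70,0.5],[0,10,1,95,0.5],[0,10,1,115,0.5],[0,10,1,124,0.5]]}}

```text
time: 8.75
position: [0.5008, 0.0388, 0.0531]
tool_rot: [-2.385, -2.04, 0.007]
ft_force: [-20.9, -0.1, 86.9]
grip_width: 0.008
grip_force: 48.4
```

Emit:
{"name": "arm_command", "arguments": {"motion": [[0,5,0,0,0],[0,10,0,0,0]]}}

```text
time: 8.92
position: [0.5049, 0.048, 0.0558]
tool_rot: [2.389, 2.04, 0.0]
ft_force: [-0.1, -0.1, 0.3]
grip_width: 0.009
grip_force: 0.0
```

```bash
python3 st.py
```

```text
[-0.0676479   0.02076876  0.00390227] [-0.10173215 -0.08840089  0.26587801] 0.8070019578293741 0.0 tool y deg -9.034005186404329 q7 -0.1556389537097218 8.9167 [0.50490305 0.04803652 0.05577934]
```

Emit:
{"name": "arm_command", "arguments": {"motion": [[0,8,0,0,-0.4],[0,18,0,0,-0.4],[0,30,0,0,-0.4],[0,42,0,0,-0.4],[0,54,0,0,-0.4]]}}

```text
time: 9.33
position: [0.5133, 0.1024, 0.0559]
tool_rot: [2.382, 2.049, 0.001]
ft_force: [-0.3, -1.5, 1.4]
grip_width: 0.005
grip_force: 0.5
```

Emit:
{"name": "arm_command", "arguments": {"motion": [[0,12,0,0,0],[0,24,0,0,0],[0,36,0,0,0],[0,48,0,0,0],[0,58,0,0,0]]}}

```text
time: 9.75
position: [0.5218, 0.1597, 0.0555]
tool_rot: [-2.382, -2.049, -0.0]
ft_force: [-0.6, -1.3, 0.9]
grip_width: 0.004
grip_force: 0.5
```

```bash
python3 st.py
```

```text
[-0.28805774  0.09878248 -0.04716395] [-0.64622238 -1.25697052  0.85587466] 0.3830649967328068 0.5256255436688662 tool y deg -8.594706183824883 q7 -0.32459070956481945 9.75 [0.52176836 0.15972798 0.05550527]
```

Emit:
{"name": "arm_command", "arguments": {"motion": [[0,8,0,0,0],[0,16,0,0,0],[0,24,0,0,0],[0,32,0,0,0],[0,40,0,0,0]]}}

```text
time: 10.17
position: [0.5277, 0.1983, 0.0555]
tool_rot: [-2.383, -2.047, -0.0]
ft_force: [0.2, 0.1, -0.3]
grip_width: 0.006
grip_force: 0.2
```

Emit:
{"name": "arm_command", "arguments": {"motion": [[0,6,0,0,0],[0,12,0,0,0],[0,18,0,0,0],[0,24,0,0,0],[0,28,0,0,0]]}}

```text
time: 10.58
position: [0.532, 0.2261, 0.0556]
tool_rot: [-2.382, -2.048, -0.0]
ft_force: [0.8, 0.1, 0.5]
grip_width: 0.005
grip_force: 0.2
```

```bash
python3 st.py
```

```text
[-0.17631285  0.10215794 -0.04896513] [0.80177752 0.11075621 0.46940349] 0.4252771519916893 0.1858325209468603 tool y deg -8.619349628231532 q7 -0.4132269888489767 10.5833 [0.53197412 0.22611556 0.0555753 ]
```

Expected contact is about 13 mm on. I'll creep there and watch the force.

Emit:
{"name": "arm_command", "arguments": {"motion": [[0,2,0,0,0],[0,4,0,0,0],[0,6,0,0,0],[0,8,0,0,0],[0,9,0,0,0]]}}

```text
time: 11.0
position: [0.5333, 0.2343, 0.0556]
tool_rot: [-2.383, -2.048, -0.0]
ft_force: [0.4, -0.4, -0.1]
grip_width: 0.008
grip_force: 0.2
```

Emit:
{"name": "arm_command", "arguments": {"motion": [[0,0.5,0,0,0],[0,1,0,0,0],[0,1.5,0,0,0],[0,2,0,0,0]]}}

```text
time: 11.33
position: [0.5336, 0.236, 0.0556]
tool_rot: [2.383, 2.047, 0.0]
ft_force: [1.0, -0.8, 0.3]
grip_width: 0.006
grip_force: 0.2
```

Emit:
{"name": "arm_command", "arguments": {"motion": [[0,0.5,0,0,0],[0,1,0,0,0],[0,1.5,0,0,0]]}}

```text
time: 11.58
position: [0.5338, 0.2376, 0.0556]
tool_rot: [-2.383, -2.048, -0.0]
ft_force: [0.2, 0.8, 0.6]
grip_width: 0.006
grip_force: 0.2
```

Emit:
{"name": "arm_command", "arguments": {"motion": [[0,0.5,0,0,0],[0,1,0,0,0],[0,1.5,0,0,0]]}}

```text
time: 11.83
position: [0.534, 0.2389, 0.0556]
tool_rot: [2.382, 2.048, -0.0]
ft_force: [0.5, -1.3, 0.6]
grip_width: 0.002
grip_force: 0.8
```

Emit:
{"name": "arm_command", "arguments": {"motion": [[0,0.5,0,0,0],[0,1,0,0,0],[0,1,0,0,0]]}}

```text
time: 12.08
position: [0.534, 0.239, 0.0555]
tool_rot: [2.383, 2.047, -0.002]
ft_force: [-1.4, -3.8, 2.5]
grip_width: 0.004
grip_force: 2.0
```

Emit:
{"name": "arm_command", "arguments": {"motion": [[0,0.5,0,0,0],[0,1,0,0,0],[0,1,0,0,0]]}}

```text
time: 12.33
position: [0.5341, 0.2391, 0.0555]
tool_rot: [2.383, 2.046, -0.004]
ft_force: [-1.9, -6.0, 3.6]
grip_width: 0.003
grip_force: 3.1
```

The frame has stopped against about 6 N at the expected place (rear end near station y = −67 mm). I'll back off, rise and look.

Emit:
{"name": "arm_command", "arguments": {"motion": [[0,-3,0,0,0],[0,-10,0,0,0],[0,-25,0,0,0],[0,-35,0,-15,0],[0,-45,0,-45,0]]}}

```text
time: 12.75
position: [0.5246, 0.1942, 0.0976]
tool_rot: [-2.382, -2.046, 0.011]
ft_force: [0.6, 0.6, -0.3]
grip_width: 0.007
grip_force: 0.0
```

Emit:
{"name": "arm_command", "arguments": {"motion": [[0,-40,0,-20,0],[0,-80,0,-40,0],[0,-120,0,-60,0],[0,-160,0,-60,0],[0,-160,0,-60,0]]}}

```text
time: 13.17
position: [0.5033, 0.0297, 0.1623]
tool_rot: [2.391, 2.035, 0.004]
ft_force: [0.8, -0.7, -0.9]
grip_width: 0.005
grip_force: 0.0
```

```bash
python3 st.py
python3 - <<'E'
from h import *
p,d=snap('top','t3')
cv2.imwrite('pics/c4.png',cv2.resize(p[130:240,190:350],None,fx=5,fy=5,interpolation=cv2.INTER_CUBIC)[:,:,::-1])
def q(x,y,z): return pt('top',d,190+(x+.5)/5-.5,130+(y+.5)/5-.5,z)
for x,y in ((290,250),(120,250)): print(pt('top',d,190+x/5,130+y/5).round(4))
E
```

```text
[-0.16926248  0.08725117 -0.02877821] [ 0.81349339 -0.69632643 -0.92369218] 0.4428449920877641 0.0 tool y deg -9.210059507187054 q7 -0.2278693228857995 13.1667 [0.5032597  0.0297279  0.16229814]
[0.5521 0.2693 0.0467]
[0.5542 0.3619 0.0485]
```

View pics/c4.png

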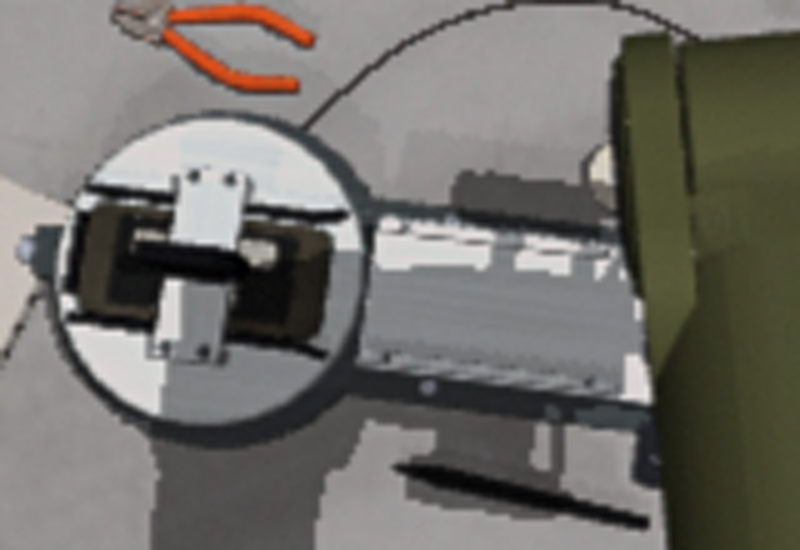

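The crop shows the frame between the fixture rails under the bridge, its front end touching the stop at (80,255) and its rear end at (330,290). Its top is level at 47–48 mm and the fixture is still in its click. The cutters and spudger are unmoved, and so is the visible part of the tub. The robot is clear of everything.

```bash
python3 -c "
from bench import close_job
print(close_job())"
```

```text
the job is handed in; nothing more can be done
None
```

I turned the fixture 8 clicks so its mouth faces the lane, seated the phone frame flat against the end stop with about a 6 N push, and handed the job in at about 13 s; the fingertips briefly pressed the lane with 87 N on the way down, under the 120 N wrist limit.

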